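Clear the produce scale with the hung-up scraper

TASK

Rusk pieces have spilled on the produce scale at the checkout. First move every key paddle hanging in front of the scraper over to the spare hook; then take the scraper, sweep all the pieces off the weighing plate into the catch tray with it, never touching them with the fingers, and hang the scraper back on its own hook. Leave the jar, tin, carton and bottle where they stand.

Things in the scene. Friction and masses are not known exactly. Their poses are not given: they have to be found in the camera images.
- tool_hook_root (a point): Crowded hook: fixed stand, foot 110 mm across, post 16 mm thick, 195 mm tall, one level round prong 10 mm thick, 190 mm above the counter. This point: on the prong's axis at the post's front face; the prong runs from here along -x (roughly at the robot), straight for 157 mm, then turns up at the tip (ends at 168 mm; tip's top 17 mm above the axis). z up.
- spare_hook_root (a point): Empty spare hook beside the crowded one, the same in shape and size, point and axes alike; 150 to 230 mm from it sideways, on either side. To go on or off a prong past its tip, an eye must be raised 12 to 30 mm above its hanging height (21 mm is the middle).
- paddle0: Key paddle, a grey plastic tag with a key on its face, 120 g, 167 mm tall; two or three hang on the crowded hook in front of the scraper, 38 mm apart or, where one is missing, 76. Flat tag 62 mm (y) x 10 mm (x) x 75 mm high, above it an eye and a grip stub. Origin: middle of its lower edge; z up, x along the prong while it hangs (as the hook's x), y across.
- paddle0_eye (a point): Middle of the underside of its top bar, z = 115 mm on the paddle; hanging, it rests on the prong, 5 mm above the prong's axis. Below it is the eye opening, 36 mm wide (y), z = 75 to 115 mm; the bar is z 115 to 125 mm, 54 mm wide; on it stands a grip stub 24 mm wide (y), 14 mm thick (x), z 125 to 167 mm, to be pinched from above across its 24 mm.
- paddle1: Key paddle, a grey plastic tag with a key on its face, 120 g, 167 mm tall; two or three hang on the crowded hook in front of the scraper, 38 mm apart or, where one is missing, 76. Flat tag 62 mm (y) x 10 mm (x) x 75 mm high, above it an eye and a grip stub. Origin: middle of its lower edge; z up, x along the prong while it hangs (as the hook's x), y across.
- paddle1_eye (a point): Middle of the underside of its top bar, z = 115 mm on the paddle; hanging, it rests on the prong, 5 mm above the prong's axis. Below it is the eye opening, 36 mm wide (y), z = 75 to 115 mm; the bar is z 115 to 125 mm, 54 mm wide; on it stands a grip stub 24 mm wide (y), 14 mm thick (x), z 125 to 167 mm, to be pinched from above across its 24 mm.
- paddle2: Key paddle, a grey plastic tag with a key on its face, 120 g, 167 mm tall; two or three hang on the crowded hook in front of the scraper, 38 mm apart or, where one is missing, 76. Flat tag 62 mm (y) x 10 mm (x) x 75 mm high, above it an eye and a grip stub. Origin: middle of its lower edge; z up, x along the prong while it hangs (as the hook's x), y across.
- paddle2_eye (a point): Middle of the underside of its top bar, z = 115 mm on the paddle; hanging, it rests on the prong, 5 mm above the prong's axis. Below it is the eye opening, 36 mm wide (y), z = 75 to 115 mm; the bar is z 115 to 125 mm, 54 mm wide; on it stands a grip stub 24 mm wide (y), 14 mm thick (x), z 125 to 167 mm, to be pinched from above across its 24 mm.
- scraper: Scraper, about 200 g, 167 mm tall, rearmost on the crowded hook, next to the post. At the bottom a black rubber block 130 mm wide (y), 14 mm thick (x), 32 mm high, then a short stem, eye and grip stub. Origin: middle of the block's lower edge; z up, x along the prong while it hangs (as the hook's x), y along the block. Held by the stub it sweeps along its own x.
- scraper_eye (a point): Middle of the underside of its top bar, z = 115 mm on the scraper; hanging, it rests on the prong, 5 mm above the prong's axis. Below it is the eye opening, 36 mm wide (y), z = 75 to 115 mm; the bar is z 115 to 125 mm, 54 mm wide; on it stands a grip stub 24 mm wide (y), 14 mm thick (x), z 125 to 167 mm, to be pinched from above across its 24 mm.
- scale: Fixed produce scale: steel weighing plate 200 mm (x) x 260 mm (y), top 45 mm above the counter, with rims 5 mm thick and 14 mm high along its two y sides (250 mm free between them), open at its -x end; along its whole +x edge lies a white catch tray with a lower floor. Origin on the counter under the middle of the plate; x points from the plate to the tray.
- plate (a point): Middle of the top of the weighing plate; axes of the scale. The plate ends at x = -100 mm (open end) and x = +100 mm (drop into the tray).
- tray (a point): Middle of the catch tray's inner floor, 150 mm along +x from the middle of the plate and 41 mm below its top; axes of the scale. Inside, the tray is 100 mm (x) x 250 mm (y); its outer walls stand 59 mm above the counter.
- piece0: Broken piece of rusk lying on the weighing plate, about 45 x 30 mm and 14 mm thick, 14 g; four to six of them. Origin: middle of the piece (7 mm above the plate); z up.
- piece1: Broken piece of rusk lying on the weighing plate, about 45 x 30 mm and 14 mm thick, 14 g; four to six of them. Origin: middle of the piece (7 mm above the plate); z up.
- piece2: Broken piece of rusk lying on the weighing plate, about 45 x 30 mm and 14 mm thick, 14 g; four to six of them. Origin: middle of the piece (7 mm above the plate); z up.
- piece3: Broken piece of rusk lying on the weighing plate, about 45 x 30 mm and 14 mm thick, 14 g; four to six of them. Origin: middle of the piece (7 mm above the plate); z up.
- piece4: Broken piece of rusk lying on the weighing plate, about 45 x 30 mm and 14 mm thick, 14 g; four to six of them. Origin: middle of the piece (7 mm above the plate); z up.
- piece5: Broken piece of rusk lying on the weighing plate, about 45 x 30 mm and 14 mm thick, 14 g; four to six of them. Origin: middle of the piece (7 mm above the plate); z up.
- jar: Bystander: honey jar, 64 mm across, 90 mm tall, standing loose on the counter. Origin: centre of its underside, z up.
- tin: Bystander: low tin, 68 mm across, 45 mm tall, standing loose on the counter. Origin: centre of its underside, z up.
- carton: Bystander: small cardboard carton, 55 x 90 x 50 mm, standing loose on the counter. Origin: centre of its underside, z up.
- bottle: Bystander: green glass bottle, 64 mm across, 190 mm tall, standing loose on the counter. Origin: centre of its underside, z up.

How it is judged:
On the way, in this order (a step that is already met when the one before it is completed fails the run):
1. every key paddle hangs on the spare hook (x of paddle0_eye in the frame of spare_hook_root between -0.158 and 0 m and y of paddle0_eye in the frame of spare_hook_root between -0.015 and 0.015 m and z of paddle0_eye in the frame of spare_hook_root between 0 and 0.012 m and angle between each of paddle0, paddle1, paddle2's own z axis and vertical below 0.3 rad and linear speed of each of paddle0, paddle1, paddle2 below 0.05 m/s and x of paddle1_eye in the frame of spare_hook_root between -0.158 and 0 m and y of paddle1_eye in the frame of spare_hook_root between -0.015 and 0.015 m and z of paddle1_eye in the frame of spare_hook_root between 0 and 0.012 m and x of paddle2_eye in the frame of spare_hook_root between -0.158 and 0 m and y of paddle2_eye in the frame of spare_hook_root between -0.015 and 0.015 m and z of paddle2_eye in the frame of spare_hook_root between 0 and 0.012 m), for 0.2 s.
2. the scraper is taken off its hook (distance between scraper_eye and tool_hook_root above 0.19 m), for 0.2 s.
3. all the pieces lie in the catch tray, the scraper still off its hook (distance between scraper_eye and tool_hook_root above 0.19 m and x of piece0 in the frame of tray between -0.052 and 0.052 m and y of piece0 in the frame of tray between -0.127 and 0.127 m and z of piece0 in the frame of tray between -0.005 and 0.038 m and x of piece1 in the frame of tray between -0.052 and 0.052 m and y of piece1 in the frame of tray between -0.127 and 0.127 m and z of piece1 in the frame of tray between -0.005 and 0.038 m and x of piece2 in the frame of tray between -0.052 and 0.052 m and y of piece2 in the frame of tray between -0.127 and 0.127 m and z of piece2 in the frame of tray between -0.005 and 0.038 m and x of piece3 in the frame of tray between -0.052 and 0.052 m and y of piece3 in the frame of tray between -0.127 and 0.127 m and z of piece3 in the frame of tray between -0.005 and 0.038 m and x of piece4 in the frame of tray between -0.052 and 0.052 m and y of piece4 in the frame of tray between -0.127 and 0.127 m and z of piece4 in the frame of tray between -0.005 and 0.038 m and x of piece5 in the frame of tray between -0.052 and 0.052 m and y of piece5 in the frame of tray between -0.127 and 0.127 m and z of piece5 in the frame of tray between -0.005 and 0.038 m), for 0.2 s.
At the end, for the whole second after the job is handed in: Paddles hang on the spare prong, the scraper on its own (bar resting on the prong within 15 mm sideways and 7 mm in height, between tip and post, tilt under 0.3 rad, still); every piece lies inside the catch tray, its middle under 38 mm above the tray floor (all of step 1 and x of scraper_eye in the frame of tool_hook_root between -0.158 and 0 m and y of scraper_eye in the frame of tool_hook_root between -0.015 and 0.015 m and z of scraper_eye in the frame of tool_hook_root between 0 and 0.012 m and angle between scraper's own z axis and vertical below 0.3 rad and linear speed of scraper below 0.05 m/s and x of piece0 in the frame of tray between -0.052 and 0.052 m and y of piece0 in the frame of tray between -0.127 and 0.127 m and z of piece0 in the frame of tray between -0.005 and 0.038 m and x of piece1 in the frame of tray between -0.052 and 0.052 m and y of piece1 in the frame of tray between -0.127 and 0.127 m and z of piece1 in the frame of tray between -0.005 and 0.038 m and x of piece2 in the frame of tray between -0.052 and 0.052 m and y of piece2 in the frame of tray between -0.127 and 0.127 m and z of piece2 in the frame of tray between -0.005 and 0.038 m and x of piece3 in the frame of tray between -0.052 and 0.052 m and y of piece3 in the frame of tray between -0.127 and 0.127 m and z of piece3 in the frame of tray between -0.005 and 0.038 m and x of piece4 in the frame of tray between -0.052 and 0.052 m and y of piece4 in the frame of tray between -0.127 and 0.127 m and z of piece4 in the frame of tray between -0.005 and 0.038 m and x of piece5 in the frame of tray between -0.052 and 0.052 m and y of piece5 in the frame of tray between -0.127 and 0.127 m and z of piece5 in the frame of tray between -0.005 and 0.038 m); the robot touches nothing.
It fails at once if a finger touches a rusk piece (contact force between the fingers and piece0 above 0.3 N or contact force between the fingers and piece1 above 0.3 N or contact force between the fingers and piece2 above 0.3 N or contact force between the fingers and piece3 above 0.3 N or contact force between the fingers and piece4 above 0.3 N or contact force between the fingers and piece5 above 0.3 N).
It fails at once if the jar, tin, carton or bottle is moved more than 30 mm or tipped (distance of any of jar, tin, carton, bottle from where it was at the start of the episode above 0.03 m or angle between any of jar, tin, carton, bottle's own z axis and vertical above 0.4 rad).
Of paddle0, paddle1, paddle2 only 2 to 3 are there at a start; the rules pass over those that are not, and their reading is None.
Of piece0, piece1, piece2, piece3, piece4, piece5 only 4 to 6 are there at a start; the rules pass over those that are not, and their reading is None.
At some moment in a run one of piece0, piece1, piece2, piece3, piece4, piece5 may be knocked a few centimetres aside while the robot is not near it.
It also fails if it takes over 208 s, if anything falls off the work surface, if the arm or the gripper's body presses on something with over 40 N, if the wrist force passes 120 N, or if a joint passes its speed limit or range.

ROBOT

A 7-joint arm with a two-finger parallel gripper is mounted at the origin on the work surface. World frame = base frame: x ahead of the robot, y to its left, z up, the work surface at z = 0. Lengths are in m, angles in rad, forces in N, time in s.
With the tool pointing down it reaches from about 0.425 to 0.925 m from the base axis. Payload 6.8 kg.
Tool frame: the origin (TCP) lies on the front face of the gripper's body, between the roots of the fingers; the fingertips stand 73 mm ahead of it and the grasp point (between the pads) lies 54 mm ahead of it (env.nose_length is the distance from the TCP to the fingertips, in m); z points along the fingers, y is the line along which they close (so a half turn about z gives the same grasp; the last joint's range is limited). The gripper opens to 85 mm and grips with 20 to 120 N. Pads are 22 mm wide; open, the fingers measure 114 mm over their backs; the gripper's body (76 mm by 85 mm) begins 54 mm behind the grasp point. The pads swing forward as they close: fully open they stand 13 mm farther back than shut.
Start: joints at [-1.278, 0.477, 0.022, 1.555, -0.011, 1.109, -0.083], TCP at [0.263, 0.622, 0.304] pointing down, gripper open.
Joint ranges: [-2.96, 2.96], [-0.34, 2.1], [-1.41, 1.46], [0.24, 2.44], [-1.37, 4.51], [0.17, 1.92], [-2.96, 2.96]. Speed limits (rad/s): [2.39, 2.39, 3.14, 3.14, 3.14, 3.14, 3.14].

INTERFACE

Orientations are given as a unit quaternion [w, x, y, z].
In Python, from cell import env, kin, camera, calibration, job gives the robot as it stands. The module is installed in compiled form; this text tells all that it offers. Calls block until the motion is done:
- env.reach(position, orientation): joint-space move of the TCP to a pose.
- env.movel(position, velocity=0.15, rot=None, stop_force=None): straight line of the TCP; rot=None keeps the orientation; velocity is the mean speed in m/s. With stop_force (N) it stops when the force on the tool has changed by that much, and returns True; else False.
- env.goto_joints(angles): joint-space move.
- env.grip(opening, f_grip=None): finger opening in m; f_grip is the grip in N (None keeps the last); returns when the fingers have stopped.
- env.dwell(seconds).
- kin.inverse_kinematics(position, orientation): joint angles nearest the present ones, or None.
- env.get_state(): the state.
- camera(name): name is "side" or "top"; returns (picture, depth): 480x640x3 uint8, blue, green, red; 480x640 float32, m along the optical axis (not along the pixel's ray), 0 where there is no reading.
- calibration(name): a dict with "fx", "fy", "cx", "cy" (pixels), "k1" (the pictures are not rectified: a ray, as slopes to the right and down, at radius r is drawn at 1 + k1 r^2 times it, then the intrinsics apply), "rvec" (rotation vector, rad) and "tvec" (3), from world to camera coordinates, as OpenCV has them. Camera axes: x right, y down, z forward; pixel columns grow to the right and rows downward; lengths in m; the calibration is good to about 2 mm. A picture is of the moment at which its call begins. calibration takes no time and is no camera call.
A pose or a line that the arm cannot do raises env.PlanningError and nothing moves.
- job.job_done(): hands the job in; it is judged then, once.
The state is a dict: "time": time; "qpos": joint angles; "joint_velocities": joint speeds; "joint_torque": joint torques, N m; "tcp_pos": TCP position; "orientation": TCP orientation; "force": force on the tool from outside, world axes, zero at the start; "torque": the same for the moment, N m; "opening": finger opening in m; "gripper_force": force on a finger pad.
Only numpy, scipy, OpenCV 4.12 (cv2) and the standard library are available. Lean on these libraries where they do the work, as an engineer would, in place of code of your own. Each camera call takes 0.05 s, during which the arm holds its last target. There are 200 camera calls.

## Working session

There is one attempt and no reset: what is moved stays moved. The work goes in short steps, each a Python script; the robot and the scene stay as the last script left them, time stands still between calls to the robot, and variables do not carry over. Pictures are saved under pics/ and viewed, at most 14 in all, crops included, and the job is handed in when it is done.

```bash
mkdir -p pics; cat > h.py <<'E'
import numpy as np, cv2
from cell import env, kin, camera, calibration, job
def cloud(n):
    im,d=camera(n); c=calibration(n)
    K=np.array([[c['fx'],0,c['cx']],[0,c['fy'],c['cy']],[0,0,1.]])
    v,u=np.mgrid[0:480,0:640]
    p=np.stack([u,v],-1).reshape(-1,1,2).astype(float)
    s=cv2.undistortPoints(p,K,np.array([c['k1'],0,0,0,0.])).reshape(480,640,2)
    X=np.dstack([s*d[...,None],d]); R=cv2.Rodrigues(np.array(c['rvec'],float))[0]
    W=(X-np.array(c['tvec'],float).reshape(3))@R
    W[d==0]=np.nan
    return im,W
E
python3 - <<'E'
from h import *
for n in('side','top'):
    im,W=cloud(n); cv2.imwrite(f'pics/{n}0.png',im); np.save(n+'0.npy',W)
    c=calibration(n); R=cv2.Rodrigues(np.array(c['rvec'],float))[0]; print(n,-R.T@np.array(c['tvec']).reshape(3), R[2])
s=env.get_state();print(s['time'],s['tcp_pos'],s['orientation'],s['opening'])
E
```

```text
side [ 0.34008035 -0.90807101  0.86715658] [ 0.17472879  0.77033388 -0.61323369]
top [ 0.42050078 -0.01764613  0.98901351] [ 0.16396605  0.00860447 -0.98642846]
0.1 [0.26319837 0.62113745 0.30303115] [-1.10391307e-04  1.99064526e-01  9.79986049e-01 -8.04406323e-04] 0.08522735181758721
```

View pics/side0.png

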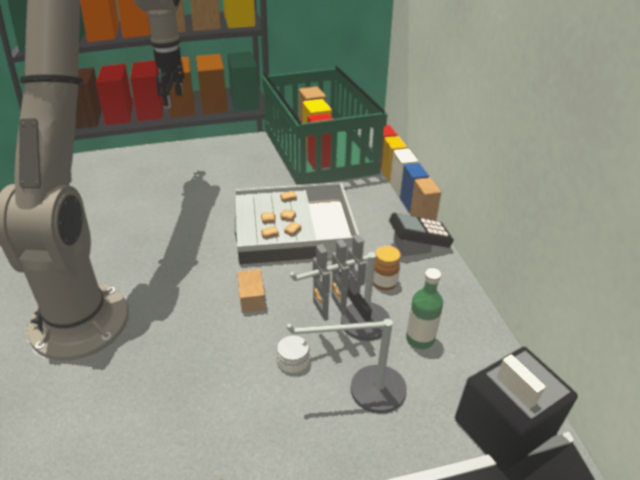

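View pics/top0.png

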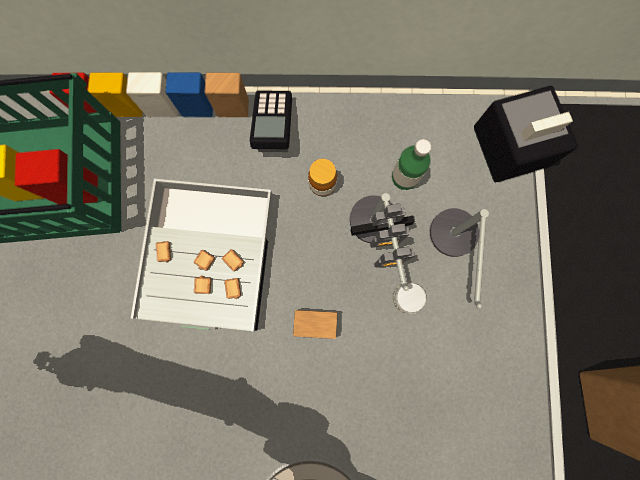

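The side view shows the crowded hook (prong tip near (293,275)), the spare hook to its right (tip (291,328), post (386,325)), and five pieces on the plate. The top view shows the tool stubs at about (390–405, 210–262), the spare prong from (484,213) to (478,303), the carton at (315,323) and the tin at (411,298).

```bash
python3 - <<'E'
from h import *
im=cv2.imread('pics/top0.png'); W=np.load('top0.npy')
a=cv2.resize(im[175:325,340:500],None,fx=4,fy=4,interpolation=cv2.INTER_CUBIC)
im2=cv2.imread('pics/side0.png'); b=cv2.resize(im2[225:345,280:400],(600,600),interpolation=cv2.INTER_CUBIC)
cv2.imwrite('pics/topc.png',a);cv2.imwrite('pics/sidec.png',b)
for n in('top','side'):
    W=np.load(n+'0.npy')
    for lo,hi in((.18,.201),(.215,.26)):
        m=((W[...,2]>lo)&(W[...,2]<hi)&(W[...,0]>.35)&(W[...,0]<.85)&(W[...,1]<0)&(W[...,1]>-.5)).astype(np.uint8)
        k,L,st,c=cv2.connectedComponentsWithStats(m)
        for i in range(1,k):
            if st[i,4]>6:
                P=W[L==i]; q=P.mean(0); w,v=np.linalg.eigh(np.cov(P[:,:2].T)); print(n,lo,st[i],q.round(4),v[:,1].round(3),'x',P.min(0).round(3),P.max(0).round(3))
E
```

```text
top 0.18 [532 113  37  19 252] [ 0.7996 -0.463   0.1814] [-0.314  0.949] x [ 0.779 -0.5    0.18 ] [ 0.819 -0.427  0.186]
top 0.18 [415 139  15  17 193] [ 0.7405 -0.2087  0.1897] [-0.995  0.096] x [ 0.728 -0.222  0.18 ] [ 0.757 -0.196  0.194]
top 0.18 [381 193   9  15  95] [ 0.6356 -0.1357  0.1944] [-0.996 -0.091] x [ 0.621 -0.143  0.182] [ 0.647 -0.128  0.199]
top 0.18 [474 209  15  97 584] [ 0.5353 -0.3072  0.1943] [-0.993  0.118] x [ 0.442 -0.325  0.181] [ 0.619 -0.292  0.201]
top 0.18 [374 214   7   9  23] [ 0.5986 -0.1185  0.1912] [-0.834 -0.552] x [ 0.594 -0.126  0.18 ] [ 0.607 -0.115  0.2  ]
top 0.18 [398 215   7   3  12] [ 0.6037 -0.1647  0.1923] [-0.193  0.981] x [ 0.602 -0.17   0.182] [ 0.605 -0.158  0.2  ]
top 0.18 [387 217   9  11  48] [ 0.5938 -0.1444  0.1951] [-0.99   0.144] x [ 0.583 -0.153  0.191] [ 0.601 -0.137  0.201]
top 0.18 [378 232   7   9  22] [ 0.5641 -0.1253  0.1908] [-0.794 -0.608] x [ 0.56  -0.132  0.181] [ 0.573 -0.121  0.201]
top 0.18 [402 235   7   2  10] [ 0.5678 -0.1722  0.1908] [-0.087  0.996] x [ 0.567 -0.176  0.183] [ 0.568 -0.168  0.199]
top 0.18 [3
[... 1356 characters left out ...]
3] [ 0.7391 -0.2122  0.1894] [0.527 0.85 ] x [ 0.727 -0.225  0.18 ] [ 0.755 -0.194  0.195]
side 0.18 [289 319 104  15 656] [ 0.5355 -0.3107  0.1939] [-0.993  0.119] x [ 0.44  -0.327  0.18 ] [ 0.618 -0.294  0.201]
side 0.18 [503 354  42  36 411] [ 0.7997 -0.4643  0.1818] [-0.298  0.955] x [ 0.78 -0.5   0.18] [ 0.821 -0.425  0.186]
side 0.215 [352 234  12  23 210] [ 0.6045 -0.1461  0.2358] [-0.41   0.912] x [ 0.597 -0.156  0.215] [ 0.615 -0.13   0.252]
side 0.215 [336 239  11  23 207] [ 0.5693 -0.1533  0.2362] [-0.326  0.945] x [ 0.563 -0.163  0.215] [ 0.579 -0.135  0.252]
side 0.215 [316 244  12  23 207] [ 0.5292 -0.1614  0.2365] [-0.391  0.92 ] x [ 0.522 -0.17   0.215] [ 0.539 -0.144  0.251]
```

View pics/topc.png

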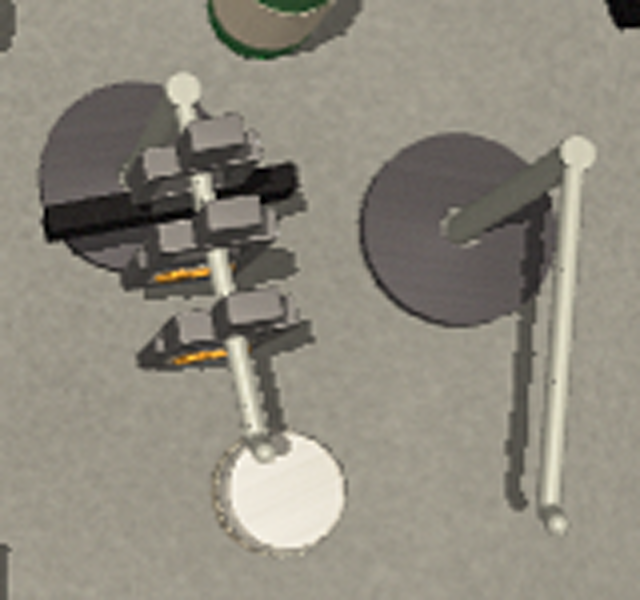

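View pics/sidec.png

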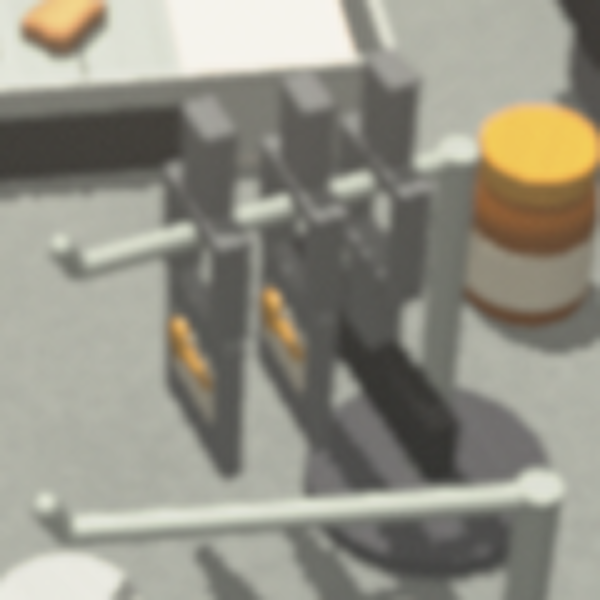

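Two paddles hang in front of the scraper (stub tops in the top crop at (255,310) and (235,215), scraper stub at (218,135)). The key faces and the black block confirm the order. Next I'll fit the lines of both prongs and the scale pose.

```bash
python3 - <<'E'
from h import *
T=np.load('top0.npy');S=np.load('side0.npy')
for nm,(x0,x1,y0,y1) in dict(crowd=(.475,.62,-.18,-.13),spare=(.46,.60,-.33,-.28)).items():
    for n,W in(('top',T),('side',S)):
        P=W.reshape(-1,3);P=P[(P[:,0]>x0)&(P[:,0]<x1)&(P[:,1]>y0)&(P[:,1]<y1)&(P[:,2]>.193)&(P[:,2]<.1985)]
        if nm=='crowd':
            P=P[[min(abs(p[0]-c) for c in(.606,.571,.530))>.013 and abs(p[1]-(-.143+.184*(p[0]-.606)))<.012 for p in P]]
        f=np.polyfit(P[:,0],P[:,1],1);r=P[:,1]-np.polyval(f,P[:,0])
        print(nm,n,len(P),f.round(4),'y@.55',np.polyval(f,.55).round(4),r.std().round(4),P[:,2].mean().round(4))
# posts
for nm,(cx,cy) in dict(crowd=(.636,-.136),spare=(.615,-.32)).items():
    P=T.reshape(-1,3);P=P[(abs(P[:,0]-cx)<.025)&(abs(P[:,1]-cy)<.025)&(P[:,2]>.19)];
    Q=P[P[:,0]>P[:,0].max()-.016];print(nm,'post',P[:,:2].max(0).round(4),Q[:,:2].min(0).round(4),Q[:,:2].mean(0).round(4),P[:,2].max())
# tips: highest z
for nm,(x0,x1,y0,y1) in dict(crowd=(.44,.49,-.19,-.15),spare=(.42,.47,-.31,-.27)).items():
    for W in(T,S):
        P=W.reshape(-1,3);P=P[(P[:,0]>x0)&(P[:,0]<x1)&(P[:,1]>y0)&(P[:,1]<y1)&(P[:,2]>.199)];print(nm,'tip',len(P),P.min(0).round(4),P.max(0).round(4))
# scale
P=T.reshape(-1,3);P=P[(P[:,0]>.3)&(P[:,0]<.9)&(P[:,1]>.02)&(P[:,1]<.5)]
Q=P[(P[:,2]>.035)&(P[:,2]<.075)];r=cv2.minAreaRect(Q[:,:2].astype(np.float32)*1000);print('scale',r,cv2.boxPoints(r))
pl=P[(P[:,2]>.040)&(P[:,2]<.050)];r=cv2.minAreaRect(pl[:,:2].astype(np.float32)*1000);print('plate',r,cv2.boxPoints(r),np.median(pl[:,2]))
tr=P[(P[:,2]>.0)&(P[:,2]<.012)&(P[:,0]>.5)];print(tr.shape)
E
```

```text
crowd top 143 [ 0.197  -0.2613] y@.55 -0.153 0.0027 0.195
crowd side 120 [ 0.2041 -0.2659] y@.55 -0.1537 0.0028 0.1957
spare top 339 [-0.1167 -0.2454] y@.55 -0.3096 0.0025 0.1951
spare side 341 [-0.1166 -0.2474] y@.55 -0.3115 0.0026 0.1953
crowd post [ 0.6473 -0.1282] [ 0.6314 -0.1426] [ 0.639  -0.1357] 0.24788794401832734
spare post [ 0.6185 -0.3094] [ 0.6034 -0.3255] [ 0.611  -0.3168] 0.20004230647660404
crowd tip 32 [ 0.4673 -0.1731  0.1993] [ 0.4783 -0.1639  0.2099]
crowd tip 31 [ 0.467  -0.1742  0.1991] [ 0.4848 -0.1661  0.2101]
spare tip 34 [ 0.437  -0.3017  0.1994] [ 0.4477 -0.2924  0.2083]
spare tip 38 [ 0.4373 -0.3047  0.1993] [ 0.4479 -0.2961  0.2101]
scale ((638.8257446289062, 260.3011169433594), (522.6793212890625, 479.1233215332031), 0.13557489216327667) [[376.91998  499.24374 ]
 [378.05365   20.121738]
 [900.7315    21.35849 ]
 [899.59784  500.4805  ]]
plate ((638.9797973632812, 259.73992919921875), (480.2740478515625, 520.8452758789062), 89.8603744506836) [[377.97272   20.238266]
 [898.81647   18.968979]
 [899.9869   499.24158 ]
 [379.14313  500.51086 ]] 0.045384663952997645
(15717, 3)
```

```bash
cat >> h.py <<'E'
C=dict(root=np.array([.631,-.1373]),th=np.arctan(.2))
Sp=dict(root=np.array([.603,-.3168]),th=np.arctan(-.1167))
ZG=.286  # TCP z with a tool hanging
def q(yaw,flip=np.pi): 
    f=yaw+flip; return np.array([0,np.cos(f/2),np.sin(f/2),0])
def on(H,d,z):  # d = distance from root along the prong
    p=H['root']-d*np.array([np.cos(H['th']),np.sin(H['th'])]); return np.array([p[0],p[1],z])
def st(tag=''):
    s=env.get_state(); print(tag,round(s['time'],2),np.round(s['tcp_pos'],4),'op',round(s['opening'],4),'F',np.round(s['force'],1),'q7',round(s['qpos'][6],2))
def paddle(d0,d1):
    env.reach(on(C,d0,ZG+.07),q(C['th'])); env.grip(.06)
    env.movel(on(C,d0,ZG),.12,stop_force=15); env.grip(.0,40); st('gripped')
    env.movel(on(C,d0,ZG+.021),.08); st('lift')
    env.movel(on(C,.192,ZG+.021),.12)
    env.movel(on(Sp,.192,ZG+.021),.12,rot=q(Sp['th'])); 
    env.movel(on(Sp,d1,ZG+.021),.12); st('in')
    env.movel(on(Sp,d1,ZG-.001),.05,stop_force=8); st('down')
    env.grip(.06); env.movel(on(Sp,d1,ZG+.07),.15); st('out')
E
python3 - <<'E'
from h import *
for fl in(0,np.pi):
    for p,y in((on(C,.1,.36),C['th']),(on(C,.192,.3),C['th']),(on(Sp,.192,.3),Sp['th']),(np.array([.45,.25,.24]),0),(np.array([.75,.25,.24]),0)):
        r=kin.inverse_kinematics(p,q(y,fl)); print(fl,p,None if r is None else np.round(r,2))
E
```

```text
0 [ 0.53294193 -0.15691161  0.36      ] [-0.62  0.34  1.02  1.82 -0.32  1.15 -0.87]
0 [ 0.44272851 -0.1749543   0.3       ] [-0.68  0.25  1.1   2.07 -0.27  0.98 -0.82]
0 [ 0.41229421 -0.29454463  0.3       ] [-0.37  0.34  1.08  2.   -0.35  1.   -0.81]
0 [0.45 0.25 0.24] [-1.17  0.34  0.67  2.03 -0.28  0.86 -1.92]
0 [0.75 0.25 0.24] [-0.77  0.82  0.69  1.31 -0.52  1.19 -1.62]
3.141592653589793 [ 0.53294193 -0.15691161  0.36      ] [-0.47  0.28  0.8   1.82 -0.22  1.14  2.17]
3.141592653589793 [ 0.44272851 -0.1749543   0.3       ] [-0.54  0.19  0.9   2.06 -0.19  0.97  2.23]
3.141592653589793 [ 0.41229421 -0.29454463  0.3       ] [-0.18  0.25  0.8   1.99 -0.22  0.98  2.19]
3.141592653589793 [0.45 0.25 0.24] [-0.7   0.29  0.08  2.   -0.03  0.85  0.97]
3.141592653589793 [0.75 0.25 0.24] [-0.46  0.73  0.11  1.28 -0.08  1.13  1.22]
```

```bash
python3 - <<'E'
from h import *
paddle(.103,.045)
E
python3 - <<'E'
from h import *
for n in('side','top'):
    im,W=cloud(n); np.save(n+'1.npy',W)
    a=im[215:365,270:430] if n=='side' else im[150:330,340:520]
    cv2.imwrite(f'pics/{n}1.png',cv2.resize(a,None,fx=3,fy=3))
A=cv2.imread('pics/side1.png');B=cv2.imread('pics/top1.png');h=600
cv2.imwrite('pics/m1.png',np.hstack([cv2.resize(A,(400,375)),cv2.resize(B,(375,375))]))
E
```

```text
gripped 4.52 [ 0.5303 -0.1576  0.2867] op 0.0235 F [-0.6  0.7  5. ] q7 2.24
lift 4.92 [ 0.5302 -0.1575  0.3074] op 0.0232 F [ 0.3 -0.8 -2.2] q7 2.22
in 8.37 [ 0.5576 -0.3118  0.3071] op 0.0233 F [-0.1 -0.  -0. ] q7 2.24
down 8.8 [ 0.5581 -0.3113  0.2866] op 0.0235 F [-1.7  2.   7. ] q7 2.25
out 9.86 [ 0.5581 -0.3113  0.3554] op 0.0599 F [ 0.   0.2 -0.5] q7 2.21
```

View pics/m1.png

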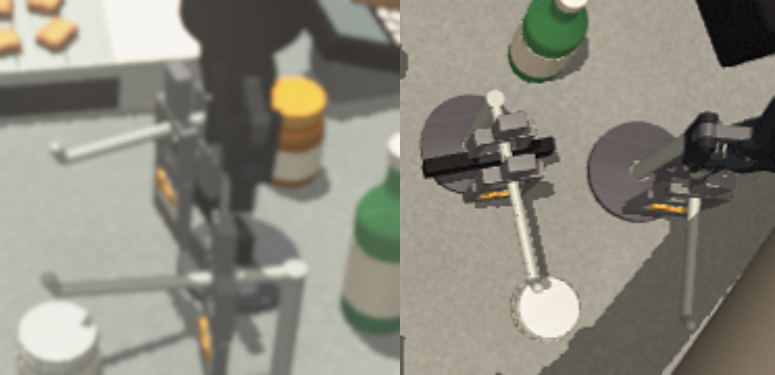

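The first paddle hangs on the spare prong at (675,190), and paddle 2 and the scraper have not moved. Now the second paddle, then a measurement of the scraper and scale with the arm out of the way.

```bash
python3 - <<'E'
from h import *
paddle(.061,.095)
env.reach(on(C,.12,ZG+.13),q(C['th']))
im,T=cloud('top');im2,S=cloud('side');np.save('top2.npy',T);cv2.imwrite('pics/top2.png',im);cv2.imwrite('pics/side2.png',im2)
for W in(T,S):
    m=((W[...,2]>.215)&(W[...,2]<.255)&(W[...,0]>.35)&(W[...,0]<.67)&(W[...,1]<0)&(W[...,1]>-.42)).astype(np.uint8)
    k,L,s,c=cv2.connectedComponentsWithStats(m)
    for i in range(1,k):
        if s[i,4]>40: P=W[L==i];print('stub',s[i,4],P.min(0).round(4),P.max(0).round(4))
P=T.reshape(-1,3);P=P[(P[:,0]>.38)&(P[:,0]<.9)&(P[:,1]>.05)&(P[:,1]<.48)]
pl=P[(P[:,2]>.041)&(P[:,2]<.049)]
H,xe,ye=np.histogram2d(P[:,0],P[:,1],bins=[26,22],range=[[.38,.9],[.04,.48]],weights=P[:,2]);N,_,_=np.histogram2d(P[:,0],P[:,1],bins=[26,22],range=[[.38,.9],[.04,.48]])
print((H/np.maximum(N,1)*1000).astype(int))
E
```

```text
gripped 12.01 [ 0.5716 -0.1492  0.2868] op 0.0234 F [-0.2  1.6  5.4] q7 2.25
lift 12.43 [ 0.5713 -0.1493  0.3075] op 0.0234 F [ 0.2 -0.2 -1.3] q7 2.23
in 15.8 [ 0.5079 -0.3059  0.3069] op 0.0232 F [-0.6 -0.3 -0.4] q7 2.26
down 16.23 [ 0.5083 -0.3055  0.2866] op 0.0236 F [-1.7  1.6  7.1] q7 2.28
out 17.29 [ 0.5085 -0.3054  0.3554] op 0.0599 F [ 0.2  0.9 -1.1] q7 2.22
stub 176 [ 0.5973 -0.1553  0.2151] [ 0.6152 -0.1297  0.2498]
stub 208 [ 0.5971 -0.1559  0.2152] [ 0.6152 -0.1281  0.2527]
stub 226 [ 0.5505 -0.3267  0.2153] [ 0.5657 -0.2997  0.2501]
stub 215 [ 0.4999 -0.3201  0.2153] [ 0.5159 -0.2944  0.2508]
[[  0   0   0   0  31  27  21  16  19  22  20  15   6   0   0   0   0   0
    0   0   0   0]
 [  0   0   0   6  47  45  45  45  45  45  45  45  44  42  39  34  33   0
    0   0   0   0]
 [  0   0   0  14  48  45  45  45  45  45  45  45  45  45  45  45  49   0
    0   0   0   0]
 [  0   0   0  19  45  46  48  45  45  45  45  45  45  45  44  44  50   0
    0   0   0   0]
 [  0   0   0  21  45  49  59  47  47  56  52  45  45  45  45  45  51   1
    0   0   0   0]
 [  0   0   0  22  45 
[... 1231 characters left out ...]
0   0   0   0   0   0   0   0
    0   0 101 132]
 [  0   0   0   0   0   0   0   0   0   0   0   0   0   0   0   0   0   0
    0   0 105 115]
 [ 30  47  49  49  49   2   0   0   0   0   0   0   0   0   0   0   0   0
    0   0  75 111]
 [ 33  60  67  64  62   6   0   0   0   0   0   0   0   0   0   0   0   0
    0   0   2 117]
 [ 25  76  79  80  78   8   0   0   0   0   0   0   0   0   0   0   0   0
    0   0   0 121]
 [ 22  71  72  72  71   9   0   0   0   0   0   0   0   0   0   0   0   0
    0   0   0 115]
 [ 21  63  64  64  63   0   0   0   0   0   0   0   0   0   0   0   0   0
    0   0   0 130]
 [ 16  57  58  57  57   5  68  71  71  68  64  72  71  70  59  70  69  70
   61  69  69  73]]
```

View pics/top2.png

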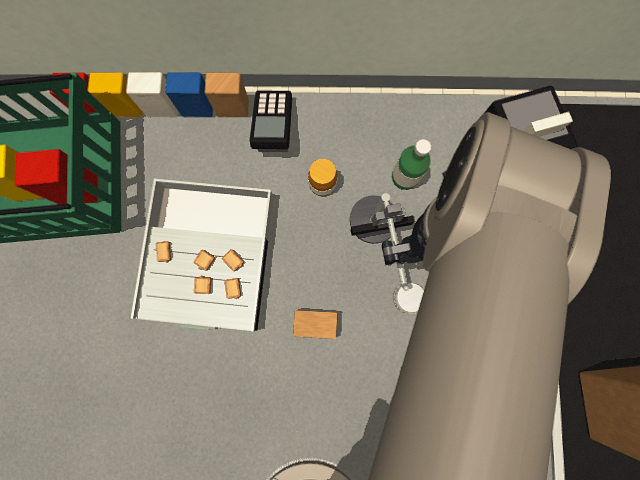

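The top view shows the scraper alone on its hook (stub (392,212)). The five pieces are at (163,252), (204,260), (233,260), (203,286) and (233,288), with the tray above them. I'll fit the scale pose while taking the scraper out.

```bash
python3 - <<'E'
from h import *
T=np.load('top2.npy');P=T.reshape(-1,3);P=P[(P[:,0]>.36)&(P[:,0]<.72)&(P[:,1]>.09)&(P[:,1]<.40)]
pl=P[(P[:,2]>.038)&(P[:,2]<.064)&(P[:,0]<.625)]
# edges: per-y-bin max/min x of plate level
a=P[(P[:,2]>.042)&(P[:,2]<.048)]
E=[];F=[]
for y in np.arange(.14,.34,.01):
    b=a[abs(a[:,1]-y)<.005]; x=b[:,0]; x=x[x<.63]; E.append((y,np.percentile(x,99.5)));F.append((y,np.percentile(x,.5)))
for n,e in(('drop',E),('open',F)):
    e=np.array(e);f=np.polyfit(e[:,0],e[:,1],1);r=e[:,1]-np.polyval(f,e[:,0]);k=abs(r)<.004;f=np.polyfit(e[k,0],e[k,1],1);print(n,f.round(4),k.sum(),r.round(3))
th=-np.arctan(f[0])
# whole-scale rect incl. tray rims
for th in(-.09,-.11,-.13):
    R=np.array([[np.cos(th),np.sin(th)],[-np.sin(th),np.cos(th)]])
    Q=P[(P[:,2]>.054)&(P[:,2]<.063)][:,:2]@R.T
    h,e=np.histogram(Q[:,1],bins=np.arange(.10,.48,.003));i=np.argsort(h)[-8:];print(th,[(round(e[j],3),h[j]) for j in sorted(i)])
R=lambda t:np.array([[np.cos(t),np.sin(t)],[-np.sin(t),np.cos(t)]])
m=((T[...,2]>.054)&(T[...,2]<.064)&(T[...,0]>.38)&(T[...,0]<.62)&(T[...,1]>.1)&(T[...,1]<.38)).astype(np.uint8)
k,L,s,c=cv2.connectedComponentsWithStats(m)
for i in range(1,k):
    if s[i,4]>40:
        r=cv2.minAreaRect(T[L==i][:,:2].astype(np.float32)*1000);print(s[i],T[L==i].mean(0).round(4),[np.round(v,1) for v in r])
E
```

```text
drop [0.0873 0.577 ] 20 [ 0.001 -0.     0.     0.    -0.001  0.    -0.001  0.001 -0.001  0.001
 -0.     0.     0.    -0.001  0.    -0.001  0.    -0.     0.001 -0.   ]
open [0.086  0.3778] 20 [ 0.001  0.    -0.001  0.    -0.     0.    -0.001  0.     0.001  0.
 -0.001  0.    -0.001  0.    -0.001  0.    -0.     0.001 -0.     0.001]
-0.09 [(np.float64(0.154), np.int64(103)), (np.float64(0.157), np.int64(196)), (np.float64(0.16), np.int64(76)), (np.float64(0.214), np.int64(59)), (np.float64(0.217), np.int64(56)), (np.float64(0.283), np.int64(57)), (np.float64(0.409), np.int64(224)), (np.float64(0.412), np.int64(188))]
-0.11 [(np.float64(0.166), np.int64(150)), (np.float64(0.169), np.int64(133)), (np.float64(0.223), np.int64(58)), (np.float64(0.226), np.int64(57)), (np.float64(0.289), np.int64(58)), (np.float64(0.418), np.int64(122)), (np.float64(0.421), np.int64(196)), (np.float64(0.424), np.int64(116))]
-0.13 [(np.float64(0.175), np.int64(89)), (np.float64(0.178), np.int64(94)), (np.float64(0.181), np.int64(82)), (np.float64(0.298), np.int64(60)), (np.float64(0.427), np.int64(98)), (np.f
[... 158 characters left out ...]
5, 368. ]), array([  7.5, 209.2]), np.float64(84.8)]
[251 222  16 110 296] [0.5    0.1138 0.0591] [array([503.1, 113.7]), array([  5.9, 232.1]), np.float64(84.7)]
[156 241  14  21 245] [0.5525 0.3216 0.059 ] [array([552.4, 322.3]), array([43.5, 27.1]), np.float64(7.4)]
[222 249  21  22 265] [0.5355 0.171  0.0592] [array([535. , 171.1]), array([42.7, 29.7]), np.float64(45.1)]
[193 250  21  20 259] [0.5349 0.233  0.0592] [array([534.6, 234.4]), array([35.8, 36.7]), np.float64(58.7)]
[194 276  17  18 267] [0.4811 0.2332 0.0591] [array([482.4, 233.7]), array([36. , 34.8]), np.float64(0.4)]
[224 278  17  21 277] [0.4757 0.1686 0.0589] [array([474.9, 169.2]), array([42.8, 30.5]), np.float64(11.4)]
```

```bash
python3 - <<'E'
from h import *
d=.0255
env.reach(on(C,d,ZG+.07),q(C['th'])); env.grip(.06)
env.movel(on(C,d,ZG),.12,stop_force=15); env.grip(.0,60); st('gripped')
env.movel(on(C,d,ZG+.021),.08); st('lift')
env.movel(on(C,.215,ZG+.021),.12); env.dwell(.3); st('out')
im,_=camera('side');cv2.imwrite('pics/side3.png',im)
E
```

```text
gripped 19.96 [ 0.6063 -0.1422  0.2868] op 0.0235 F [-1.3  1.5  6.9] q7 2.28
lift 20.38 [ 0.6061 -0.1424  0.3074] op 0.023 F [ 0.4  0.2 -2. ] q7 2.26
out 22.4 [ 0.4203 -0.1795  0.307 ] op 0.023 F [-0.1 -0.  -3. ] q7 2.21
```

```bash
cat >> h.py <<'E'
TS=-.0866; SC=np.array([.4984,.2418])
def sc(x,y,z): 
    c,s=np.cos(TS),np.sin(TS); return np.array([SC[0]+c*x-s*y,SC[1]+s*x+c*y,z])
def loc(P): 
    c,s=np.cos(TS),np.sin(TS); d=P[...,:2]-SC; return np.stack([c*d[...,0]+s*d[...,1],-s*d[...,0]+c*d[...,1]],-1)
def sweep(y,x0=-.082,x1=.108):
    env.movel(sc(x0,y,.30),.2,rot=q(TS)); env.movel(sc(x0,y,.26),.15)
    hit=env.movel(sc(x0,y,.248),.03,stop_force=4); z=env.get_state()['tcp_pos'][2]; print('touch',hit,z)
    z=max(min(z+.0025,.2545),.2515); env.movel(sc(x0,y,z),.05)
    env.movel(sc(x1,y,z),.10); st('swept'); env.movel(sc(x1,y,.30),.15)
def look(tag):
    im,W=cloud('top'); l=loc(W); z=W[...,2]
    for nm,m in(('plate',(abs(l[...,0])<.1)&(abs(l[...,1])<.121)&(z>.053)&(z<.064)),('tray',(abs(l[...,0]-.15)<.055)&(abs(l[...,1])<.122)&(z>.012)&(z<.055))):
        k,L,s,c=cv2.connectedComponentsWithStats(m.astype(np.uint8))
        for i in range(1,k):
            if s[i,4]>30: print(nm,s[i,4],c[i].round(),l[L==i].mean(0).round(3),W[L==i][:,2].max().round(3))
    cv2.imwrite(f'pics/{tag}.png',im)
E
python3 - <<'E'
from h import *
env.grip(0,100)
env.movel([.43,-.05,.33],.2); env.movel([.50,.06,.33],.2,rot=q(TS))
sweep(-.042); sweep(.056)
env.movel([.50,.06,.33],.25); env.reach([.52,-.02,.36],q(TS)); st(); look('top4')
E
```

```text
touch True 0.25225116204445525
swept 28.36 [0.6021 0.1907 0.2548] op 0.0222 F [-1.7 -0.5  3.4] q7 1.4
touch True 0.2523035406819763
swept 33.09 [0.6105 0.2884 0.255 ] op 0.0225 F [-2.6 -1.2  5.8] q7 1.26
 35.16 [ 0.5209 -0.0201  0.3601] op 0.0227 F [-0.9  1.  -1.6] q7 1.58
tray 510 [213. 189.] [0.201 0.003] 0.055
tray 229 [198. 212.] [0.147 0.034] 0.023
tray 982 [210. 226.] [ 0.117 -0.003] 0.049
```

View pics/top4.png

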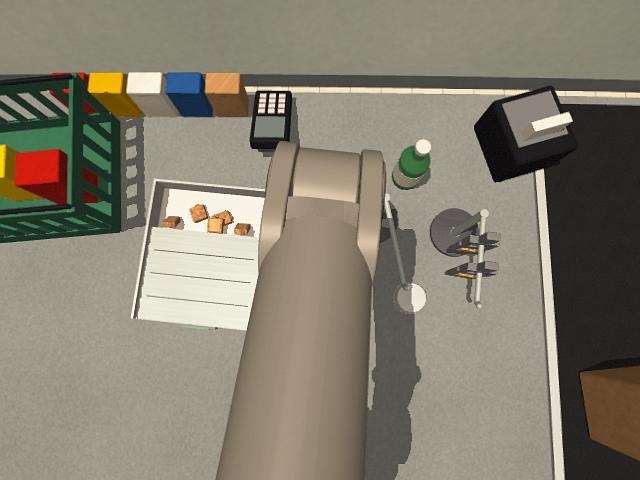

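All five pieces are in the tray, at about (171,222), (198,212), (223,217), (215,226) and (242,229), and the plate is clear. I'll check their heights by colour.

```bash
python3 - <<'E'
from h import *
im,W=cloud('top'); l=loc(W); hsv=cv2.cvtColor(im,cv2.COLOR_BGR2HSV)
m=(hsv[...,1]>90)&(abs(l[...,0]-.13)<.09)&(abs(l[...,1])<.13)
k,L,s,c=cv2.connectedComponentsWithStats(m.astype(np.uint8))
for i in range(1,k):
    if s[i,4]>8: Q=L==i;print(s[i],l[Q].min(0).round(3),l[Q].max(0).round(3),np.percentile(W[Q][:,2],[2,50,90,98]).round(3))
a=im[180:245,150:270];cv2.imwrite('pics/tray5.png',cv2.resize(a,None,fx=6,fy=6,interpolation=cv2.INTER_CUBIC))
E
```

```text
[190 204  43  29 621] [ 0.103 -0.044] [0.168 0.053] [0.01  0.02  0.033 0.035]
[162 216  18  12 167] [0.103 0.073] [0.135 0.102] [0.014 0.04  0.046 0.048]
[234 223  16  12 159] [ 0.103 -0.088] [ 0.133 -0.059] [0.018 0.039 0.045 0.048]
```

View pics/tray5.png

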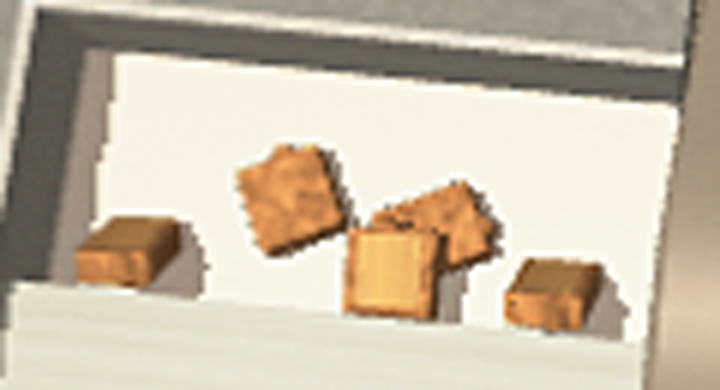

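All five lie inside the tray; two stand on edge, but their middles are low enough (tops at 46 mm). Now the scraper goes back on its hook.

```bash
python3 - <<'E'
from h import *
env.movel([.50,.06,.33],.2); env.movel([.43,-.05,.33],.2,rot=q(C['th']))
env.movel(on(C,.215,ZG+.022),.12); env.dwell(.2); st('front')
im,W=cloud('side'); cv2.imwrite('pics/side6.png',cv2.resize(im[215:345,260:400],None,fx=4,fy=4,interpolation=cv2.INTER_CUBIC))
E
```

```text
front 38.1 [ 0.4203 -0.179   0.308 ] op 0.0227 F [ 0.4 -0.2 -1.5] q7 2.19
```

View pics/side6.png

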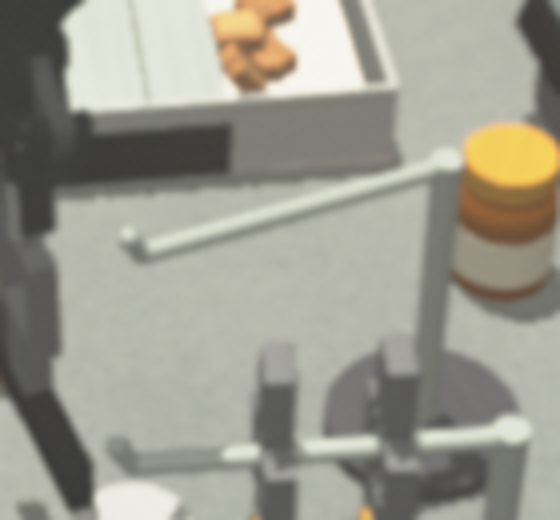

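The scraper hangs straight in the grip in front of the crowded prong's tip (130,240), and both paddles are on the spare prong (275,400; 400,390). Inserting it now.

```bash
python3 - <<'E'
from h import *
h=env.movel(on(C,.06,ZG+.022),.1,stop_force=8); st(f'in {h}')
if not h:
    env.movel(on(C,.06,ZG-.001),.05,stop_force=8); st('down')
    env.grip(.06); env.movel(on(C,.06,ZG+.07),.15); env.reach([.45,.0,.45],q(C['th'])); env.dwell(.5); st('clear')
im,T=cloud('top');im2,S=cloud('side')
for W in(T,S):
    m=((W[...,2]>.215)&(W[...,2]<.258)&(W[...,0]>.35)&(W[...,0]<.67)&(W[...,1]<-.1)&(W[...,1]>-.42)).astype(np.uint8)
    k,L,s,c=cv2.connectedComponentsWithStats(m)
    for i in range(1,k):
        if s[i,4]>40: P=W[L==i];print('stub',s[i,4],P.min(0).round(4),P.max(0).round(4))
cv2.imwrite('pics/m7.png',np.hstack([cv2.resize(im2[180:380,220:440],(396,360)),cv2.resize(im[150:330,120:520][:, :],(400,180)).repeat(2,axis=0)]))
E
```

```text
in False 39.85 [ 0.5717 -0.1493  0.3081] op 0.0226 F [ 0.3  0.4 -2.8] q7 2.26
down 40.29 [ 0.572  -0.149   0.2869] op 0.0226 F [-1.4  1.3  6.6] q7 2.28
clear 42.73 [ 4.501e-01 -2.000e-04  4.499e-01] op 0.0601 F [0.2 0.9 0.1] q7 1.55
stub 171 [ 0.563  -0.1629  0.2158] [ 0.5798 -0.1374  0.2503]
stub 206 [ 0.5505 -0.3241  0.2153] [ 0.5667 -0.2987  0.25  ]
stub 200 [ 0.4995 -0.3181  0.2156] [ 0.5156 -0.2926  0.2496]
stub 212 [ 0.5629 -0.1639  0.215 ] [ 0.5813 -0.1373  0.2524]
stub 225 [ 0.5505 -0.3257  0.2154] [ 0.566  -0.2987  0.2513]
stub 217 [ 0.4998 -0.3206  0.215 ] [ 0.5158 -0.2921  0.2504]
```

View pics/m7.png

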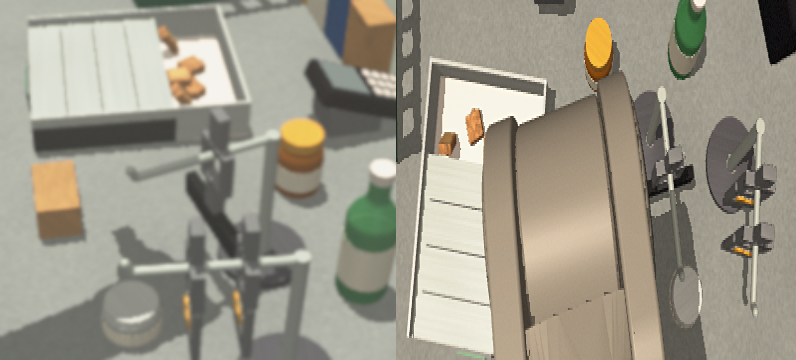

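The scraper hangs on its own hook (side view about (215,160)), both paddles are on the spare hook, and the plate is empty with the pieces in the tray. Nothing else has moved, so I'm handing in.

```bash
python3 -c "
from h import *
print(job.job_done())"
```

```text
the job is handed in; nothing more can be done
None
```

The job is handed in, though the system returned no verdict: both paddles hang on the spare hook, all five rusk pieces are in the catch tray, the scraper is back on its own hook, and the jar, tin, carton and bottle look undisturbed in the pictures.

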